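# Close a storage jar in the lever lid press

### The job

Close the blue storage jar with the lid press: stand it upright on the black seat disc of the press with its lid still up, let go of it, then pull the red hand bar forward and down through its whole stroke until the lid is pushed fully home. Then ease the sprung lever slowly all the way back to its rest, never letting it fly back, and let go. Leave the closed jar standing in the press, and do not knock the glass or the pepper shaker aside.

Things in the scene. Friction and masses are not known exactly. Their poses are not given: they have to be found in the camera images.
- press: Grey lid press, fixed. Origin: on the worktop (z = 0) under the seat centre; +x points away from its open front to the hinge posts. Base plate 200 x 130 mm, 12 thick, from 55 mm before (-x) to 145 mm behind the seat centre. Nothing is above the seat while the lever rests; nearest: posts (faces 93 mm behind the seat centre) and the raised lever's rubber pad (tip 91 mm behind, 0.22 m up)
- seat (a point): centre of the flat black seat disc (68 mm across, no rim) on the upper face of the base plate, 12 mm above the worktop; the jar's underside belongs here
- lever_hinge (a point): middle of the lever's axle, 110 mm behind the seat centre (press +x) and 112 mm above the worktop; the axle lies along the press's y axis. From it the bar is at -180 mm x sin(lever - 0.1) along press x and 180 mm x cos(lever - 0.1) up, with lever the joint's angle. The point's axes are those of the press
- lever_bar (a point): centre of the red hand bar: round, 22 mm thick, 94 mm free between the lever's two aluminium side arms, along the press's y axis, 180 mm from the axle. The arms (18 mm deep, 10 thick, 52 mm either side of the middle) run from axle to bar; between them only a cross beam (22 mm) with a domed rubber pad, 110 mm from the axle, which lands on the middle of the lid. It may slip some mm in a grip
- lever (a joint): lever angle (rad): 0 at rest (arms up, leaning 0.1 back), growing as the bar comes forward and down; about 1.67 (arms level) when the lid is home; stop at 1.75 with the seat empty. A spring pulls it back to 0: 1.5 N at the bar near rest, 7 N near the bottom; 17 N while the lid goes in. Let go far from rest it flies back at over 2 rad/s; over 1.6 rad/s backwards is too fast
- jar: Round dark-blue ceramic storage jar, 60 mm across, 64 mm high to its rim, 250 to 490 g, with a steel band under the rim. Origin: centre of its underside, z up. It carries its pale wooden push-in lid, which stands 9 to 13 mm proud at the start and stays where it is unless pushed with about 16 N
- lid (a joint): height of the lid above its home position (m): 0 when the lid is fully home, its 6 mm thick, 60 mm wide flange lying on the rim; then the closed jar is 70 mm high
- glass: clear waisted tea glass, 64 mm across, 88 mm high, bystander. Origin: centre of its underside
- shaker: pepper shaker, 44 mm across, 90 mm high, with a grey metal cap, bystander. Origin: centre of its underside
- tap: chrome sink tap, fixed, between the jar's side and the press. Origin 73 mm below the worktop, 50 mm before the tap's column; from the column the spout arches up to 0.29 m over the worktop and comes forward to 85 mm before (-x) the origin: carry things past in front of it. At the wall right of it a caddy stands and a cutlery basket hangs, 0.4 m up and higher: keep wrist and elbow off it
Mind the look-alikes: they are no part of the job. Leave any purple or turquoise look-alike of the jar alone.

How it is judged:
By the outcome, as a careful person would: the job done as asked, in the order asked, and still so for the second after the job is handed in, with the robot touching nothing.
It also fails if it takes over 72 s, if anything falls off the work surface, if the arm or the gripper's body presses on something with over 40 N, if the wrist force passes 120 N, or if a joint passes its speed limit or range.

### The arm

A 6-joint arm with a two-finger parallel gripper is mounted at the origin on a cart in front of the work surface, level with it; the furniture and walls round the work are solid. World frame = base frame: x ahead of the robot, y to its left, z up, the work surface at z = 0. Lengths are in m, angles in rad, forces in N, time in s.
With the tool pointing down it reaches from about 0.425 to 0.95 m from the base axis. Payload 3.5 kg.
Tool frame: the origin (TCP) lies midway between the tips of the shut fingers; the grasp point (between the pads) lies 19 mm behind it (ctrl.pinch_z is the distance from the TCP to the grasp point, in m); z points along the fingers, y is the line along which they close (so a half turn about z gives the same grasp; the last joint's range is limited). The gripper opens to 85 mm and grips with 20 to 120 N. Pads are 22 mm wide; open, the fingers measure 114 mm over their backs; the gripper's body (76 mm by 85 mm) begins 54 mm behind the grasp point. The pads swing forward as they close: fully open they stand 13 mm farther back than shut.
Start: joints at [-1.252, 0.286, 1.577, -0, 1.279, -0.15], TCP at [0.305, -0.602, 0.231] pointing down, gripper open.
Joint ranges: [-2.77, 2.77], [-0.9, 2.22], [0.21, 2.48], [-1.53, 4.67], [0.24, 2.81], [-2.84, 2.84]. Speed limits (rad/s): [2.79, 2.79, 3.14, 3.14, 3.14, 3.14].

### API

Orientations are given as a unit quaternion [x, y, z, w].
In Python, from plant import get_state, viewer, sign_off, ctrl gives the robot as it stands. The module is installed in compiled form; this text tells all that it offers.
- The arm moves only by the shell command python3 -m handwheel 'ROWS' [FORCE]. ROWS is JSON, a list that holds one entry, the list of rows, each a list of 5 numbers: the finger opening in m, from 0 to 0.0854, then the shift along the tool's x, y, z in m, then the turn about the tool's z in degrees. In form: [[[claw, x, y, z, spin], ...]]. A call has 1 to 12 rows; each row shifts and turns the commanded pose from where the row before left it, along the tool's axes as they then stand; what a row does not reach is not made up. A row lasts 1/12 s, in which the tool goes at most 41.7 mm and 7.16 degrees, less where a joint would pass 70% of its speed; a pose out of reach is approached as far as the arm can. A call is refused whole if a number of a shift passes 0.0417 or a number of a turn 7.16, either way. A call with a gripper value outside its range is refused whole. The fingers move at their own pace and stop on an object; FORCE is the grip in N (left out, the last holds). Time passes only in rows, so rows that do not move let the fingers close. It gives the time, the measured TCP pose, the force, the opening and the grip force at its end, in the units of the state.
- get_state(): the state, without advancing time (a new reading comes with each control period).
- viewer.read_camera(name): name is "scene" or "side" or "wrist"; returns the picture (420x560x3 uint8, blue, green, red); there is no depth.
- viewer.camera_params(name): a dict with "fov_y" (degrees; the focal length in pixels is half the picture's height over the tangent of half this angle, whatever the lens; pixels are square), "cx", "cy" (the principal point, pixels), "xyz" and "attitude" of the camera in the world; the wrist camera has in their place "hand_eye" (4x4, takes a point from camera to tool coordinates, whose origin is the TCP and whose axes are the flange's). Camera axes: x right, y up, looking along -z (the intrinsics and any distortion apply to the point x, -y, -z); pixel columns grow to the right and rows downward; lengths in m; the calibration is good to about 2 mm. A picture is of the moment at which its call begins: read the wrist's pose just before it. camera_params takes no time and is no camera call.
- sign_off(): hands the job in; it is judged then, once.
Trained networks look in the newest picture that a camera, given by its name, has taken for a name from the list of things; names that differ only in an ending like _2 or _b are one class to them, and where a whole thing is asked for, a point or a joint stands for the part that bears it (a point fixed in the world has none). Each returns a list of dicts, best first, with "confidence" (0 to 1); they miss things now and then, are a little off and sometimes report something else, mostly with a low value. They report only what shows in the picture. A call takes as long as a camera call. They do not tell look-alikes from the thing itself.
- viewer.look_for(camera, name): "extent" ([left, top, width, height] as shares, 0 to 1, of the picture: columns of its width, rows of its height, round what is visible of it).
- viewer.outline_of(camera, name): "mask" (420x560 bool, what is visible of it) and "extent" ([left, top, width, height] as shares, 0 to 1, of the picture: columns of its width, rows of its height, round what is visible of it).
- viewer.pinpoint(camera, name): "xy" ([column, row] as shares, 0 to 1, of the picture: columns of its width, rows of its height: a listed point, or the origin of a listed thing).
The state is a dict: "time": time; "qpos": joint angles; "dq": joint speeds; "joint_efforts": joint torques, N m; "eef_pos": TCP position; "tcp_rot": TCP orientation; "contact_force": force on the tool from outside, world axes, zero at the start; "wrist_torque": the same for the moment, N m; "opening": opening from 0.0 (shut) to 1.0 (fully open); "finger_force": force on a finger pad.
Only numpy, scipy, OpenCV 4.12 (cv2) and the standard library are available. Lean on these libraries where they do the work, as an engineer would, in place of code of your own. Each camera call takes 0.05 s, during which the arm holds its last target. There are 200 camera calls.

## Working session

There is one attempt and no reset: what is moved stays moved. The work goes in short steps, Python scripts to look and compute and a shell command to move; the robot and the scene stay as the last step left them, time stands still between calls to the robot, and variables do not carry over. Pictures are saved under pics/ and viewed, at most 10 in all, crops included, and the job is handed in when it is done.

```bash
mkdir -p pics; ls
cat > h.py <<'E'
import numpy as np, cv2, sys
from scipy.spatial.transform import Rotation as R
from plant import get_state, viewer, ctrl
def cam(name, s=None):
    p=viewer.camera_params(name)
    f=210/np.tan(np.radians(p['fov_y'])/2)
    if 'hand_eye' in p:
        s=s or get_state(); T=np.array(p['hand_eye'])
        Rt=R.from_quat(s['tcp_rot']).as_matrix()
        return p,f,Rt@T[:3,:3],Rt@T[:3,3]+np.array(s['eef_pos'])
    a=np.array(p['attitude'])
    Rm=R.from_quat(a).as_matrix() if a.size==4 else a.reshape(3,3)
    return p,f,Rm,np.array(p['xyz'])
def ray(name,u,v,s=None):
    p,f,Rm,o=cam(name,s)
    d=Rm@np.array([(u-p['cx'])/f,-(v-p['cy'])/f,-1.0]); return o,d
def atz(name,u,v,z,s=None):
    o,d=ray(name,u,v,s); return o+d*(z-o[2])/d[2]
def proj(name,X,s=None):
    p,f,Rm,o=cam(name,s); c=Rm.T@(np.array(X)-o)
    return p['cx']-f*c[0]/c[2], p['cy']+f*c[1]/c[2]
E
python3 - <<'E'
from h import *
for n in ['scene','side','wrist']:
    print(n,viewer.camera_params(n)); im=viewer.read_camera(n); cv2.imwrite(f'pics/{n}0.png',im)
    for t in ['press','jar','glass','shaker','tap']:
        for r in viewer.look_for(n,t): print(t,round(r['confidence'],2),(np.array(r['extent'])*[560,420,560,420]).round())
    for t in ['seat','lever_bar','lever_hinge','jar','glass','shaker','tap']:
        for r in viewer.pinpoint(n,t): print('pt',t,round(r['confidence'],2),(np.array(r['xy'])*[560,420]).round(1))
print(get_state(), ctrl.pinch_z)
E
```

```text
pics
scene {'fov_y': 43.53260712825147, 'cx': 295.1345808730389, 'cy': 216.08921811534745, 'xyz': array([-0.19130791, -0.29016333,  1.40934055]), 'attitude': array([ 0.20907103, -0.14558824, -0.56007465,  0.78829547])}
press 0.78 [164. 116.  54. 115.]
jar 0.6 [346. 296.  24.  30.]
jar 0.56 [385. 300.  22.  17.]
tap 0.35 [170. 118.  46.  54.]
pt seat 0.61 [188.  214.2]
pt lever_bar 0.94 [189.9 125. ]
pt lever_hinge 0.73 [195.6 166.9]
pt jar 0.87 [355.2 314.5]
pt jar 0.53 [393.7 305.3]
side {'fov_y': 45.93207218230118, 'cx': 285.29246342029535, 'cy': 203.71057969579053, 'xyz': array([-0.02093472, -1.30812655,  0.63906728]), 'attitude': array([ 0.56309432, -0.11161693, -0.13949545,  0.80685034])}
press 0.6 [230. 147.  64.  73.]
jar 0.93 [290. 283.  27.  37.]
jar 0.64 [293. 254.  22.  30.]
jar 0.55 [252. 269.  28.  32.]
glass 0.95 [338. 276.  34.  44.]
shaker 0.57 [338. 257.  14.  34.]
pt seat 0.96 [253.3 211.5]
pt lever_hinge 0.75 [279.5 179.6]
pt jar 0.67 [301.4 314.5]
pt jar 0.61 [261.8 299.3]
pt glass 0.71 [348.2 316.4]
pt shaker 0.52 [343.2 286.4]
wrist {'fov_y': 63.88267121347824, 
[... 495 characters left out ...]
1.95, 'qpos': array([-1.25200461e+00,  2.86306591e-01,  1.57672619e+00,  3.02731076e-05,
        1.27862298e+00, -1.50015302e-01]), 'dq': array([ 0.00130245, -0.00229123, -0.00133848, -0.00126524, -0.00201125,
       -0.00166311]), 'joint_efforts': array([ 4.61081618e-04, -4.05950153e+01, -2.92927641e+01, -7.88609259e-05,
        5.66448361e-04,  6.35126767e-06]), 'eef_pos': array([ 0.30499432, -0.60213217,  0.23130627]), 'tcp_rot': array([ 9.72654069e-01,  2.32258609e-01,  1.17838551e-05, -3.26619090e-05]), 'contact_force': array([-1.20950059,  0.56080552, -0.18413423]), 'wrist_torque': array([ 0.01932567,  0.01680878, -0.01424293]), 'finger_force': 0.0, 'opening': 0.997406986247799} 0.0187
```

Run:
```python
import cv2,numpy as np
a=cv2.imread('pics/scene0.png');b=cv2.imread('pics/side0.png')
cv2.imwrite('pics/c1.png',cv2.resize(a[90:390,130:530],(800,600),interpolation=cv2.INTER_CUBIC))
cv2.imwrite('pics/c2.png',cv2.resize(b[110:350,180:500],(800,600),interpolation=cv2.INTER_CUBIC))
```

```text
(no output)
```

View pics/c1.png

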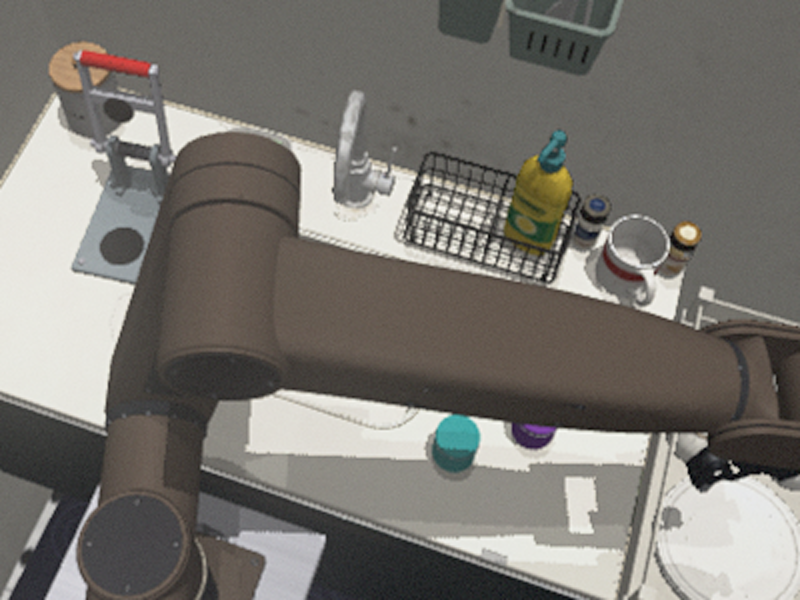

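View pics/c2.png

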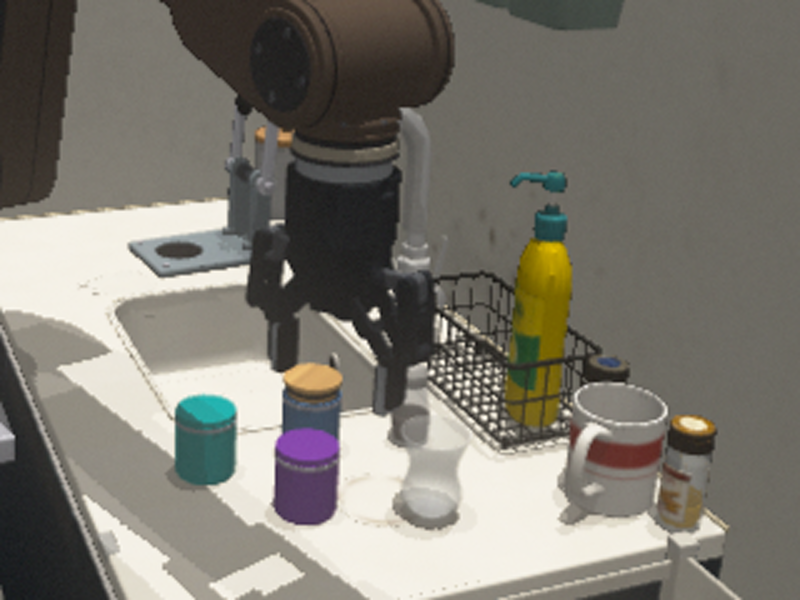

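Scene view: press at the left (seat at full-picture ~(191,213)), red bar ~(190,122), tap ~(310,170), turquoise jar (358,312), purple (397,306). Candidates in the side view: blue jar with wooden lid (305,275), purple (302,300), turquoise (262,286); glass at (352,300), shaker behind it (344,278). Blue with the pale lid at (305,275) is the target.

Run:
```python
from h import *
print('jar lid', atz('side',305.2,261.2,.081)); print('jarbox', atz('side',304,269,.05))
print('purple',atz('side',302.4,284,.064),'turq',atz('side',262.4,270,.064), atz('scene',358,301,.07))
print('glass',atz('side',352,315,0.003),'shaker',atz('side',344,285,.0))
print('seat',atz('side',253.3,211.5,.012),atz('scene',188,214.2,.012))
print('hinge',atz('scene',195.6,166.9,.112),atz('side',279.5,179.6,.112))
print('bar', atz('scene',189.9,125,.112+.18*np.cos(.1)))
# bar ends in scene, crop (78,58),(155,70)
e=[atz('scene',130+x/2,90+y/2,.291) for x,y in((80,58),(154,70))];d=e[1]-e[0];print(e,np.degrees(np.arctan2(d[1],d[0])))
print('tap base',atz('scene',130+355/2,90+195/2,0),'spout',atz('scene',130+340/2,90+190/2,.2))
```

```text
jar lid [ 0.43056654 -0.28218267  0.081     ]
jarbox [ 0.43552646 -0.26531214  0.05      ]
purple [ 0.39182259 -0.3592984   0.064     ] turq [ 0.32415616 -0.2630323   0.064     ] [ 0.33082931 -0.27935494  0.07      ]
glass [ 0.48999993 -0.43104428  0.003     ] shaker [ 0.53953555 -0.29270509  0.        ]
seat [0.46221524 0.2631502  0.012     ] [0.45206565 0.28947003 0.012     ]
hinge [0.56216846 0.29583993 0.112     ] [0.56969243 0.29288376 0.112     ]
bar [0.57903518 0.28726961 0.29110075]
[array([0.5803653 , 0.34762969, 0.291     ]), array([0.59427065, 0.2434376 , 0.291     ])] -82.39829833024919
tap base [ 0.6711219  -0.02308516  0.        ] spout [ 0.54970101 -0.03902785  0.2       ]
```

```bash
python3 -m handwheel '[[[0.085,0.025,-0.022,0.004,0],[0.085,0.026,-0.023,0.004,0],[0.085,0.026,-0.023,0.004,0],[0.085,0.026,-0.023,0.004,0],[0.085,0.026,-0.023,0.004,0],[0.085,0.026,-0.023,0.004,0],[0.085,0.026,-0.023,0.004,0],[0.085,0.026,-0.023,0.004,0],[0.085,0.026,-0.023,0.004,0],[0.085,0.024,-0.022,0.004,0],[0.085,0,0,0,0]]]' 40
python3 - <<'E'
from h import *
s=get_state(); im=viewer.read_camera('wrist'); cv2.imwrite('pics/w1.png',im)
for t in ['jar','glass','shaker']:
    for r in viewer.look_for('wrist',t): print(t,round(r['confidence'],2),(np.array(r['extent'])*[560,420,560,420]).round())
    for r in viewer.pinpoint('wrist',t):
        q=np.array(r['xy'])*[560,420]; print('pt',t,round(r['confidence'],2),q.round(1),atz('wrist',*q,0,s).round(3))
print(s['eef_pos'],s['tcp_rot'],s['contact_force'])
E
```

```text
time: 2.87
eef_pos: [0.432, -0.2776, 0.1903]
tcp_rot: [0.972, 0.235, 0.0, -0.002]
contact_force: [-0.4, -0.6, -0.9]
opening: 0.994
finger_force: 0.0
jar 0.91 [190. 257.  70.  93.]
jar 0.88 [312. 244.  68.  89.]
jar 0.67 [236. 155.  76.  87.]
pt jar 0.72 [230.6 283.1] [ 0.312 -0.285  0.   ]
pt jar 0.66 [338.1 266.5] [ 0.383 -0.38   0.   ]
pt jar 0.6 [273.  183.8] [ 0.432 -0.276  0.   ]
glass 0.77 [414. 177. 114.  88.]
glass 0.2 [235. 156.  78.  86.]
pt glass 0.81 [432.4 200.3] [ 0.491 -0.428  0.   ]
shaker 0.69 [323.  64.  57.  54.]
shaker 0.38 [235. 154.  77.  88.]
pt shaker 0.92 [342.3  96. ] [ 0.536 -0.296  0.   ]
[ 0.43204683 -0.27759819  0.19028037] [ 9.72098687e-01  2.34565753e-01  4.78890202e-05 -1.74569460e-03] [-0.38411382 -0.5976738  -0.91171781]
```

View pics/w1.png

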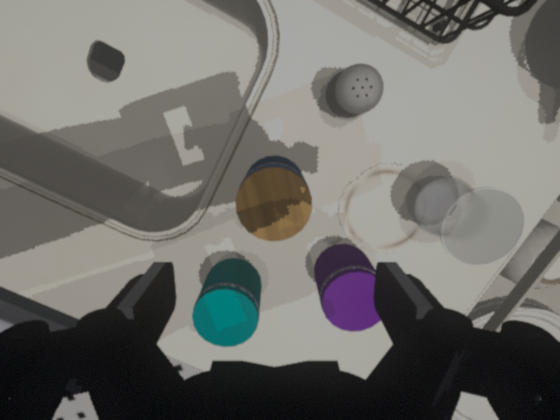

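Wrist view: the wooden-lidded blue jar at (274,200) lies ahead between the fingers' planes; turquoise (227,300), purple (348,290), glass (450,210), shaker (355,90). Choice confirmed.

Run:
```python
from h import *
s=get_state(); 
for q,z in (((274,203),.081),((273,184),0)):
    P=atz('wrist',*q,z,s); print(P, R.from_quat(s['tcp_rot']).inv().apply(P-s['eef_pos']))
```

```text
[ 0.43208888 -0.28345308  0.081     ] [1.15091345e-03 1.16619015e-05 1.10641174e-01]
[ 0.43026338 -0.28324887  0.        ] [-0.00039175 -0.00104512  0.19164042]
```

```bash
python3 -m handwheel '[[[0.085,0.0005,0,0.035,0],[0.085,0,0,0.035,0],[0.085,0,0,0.035,0],[0.085,0,0,0.03,0],[0.085,0,0,0.021,0],[0.085,0,0,0,0],[0.085,0,0,0,0],[0.05,0,0,0,0],[0.05,0,0,0,0],[0.05,0,0,0,0],[0.05,0,0,0,0],[0.05,0,0,0,0]]]' 40; python3 -m handwheel '[[[0.05,0,0,0,0],[0.05,0,0,0,0]]]'
```

```text
time: 4.22
eef_pos: [0.4325, -0.2831, 0.0376]
tcp_rot: [0.973, 0.232, 0.001, 0.001]
contact_force: [-1.9, 2.0, 5.9]
opening: 0.686
finger_force: 42.8
time: 4.38
eef_pos: [0.4325, -0.2831, 0.0376]
tcp_rot: [0.973, 0.232, 0.001, 0.001]
contact_force: [-2.2, 2.3, 5.1]
opening: 0.686
finger_force: 42.8
```

```bash
python3 - <<'E'
import numpy as np
n=18;w=np.array([.4,.8]+[1]*(n-4)+[.8,.4]);w/=w.sum();d=np.array([.0175,.443]);th=26.9
for k in range(n):
    a=np.radians(th);v=d*w[k]
    print([.05,round(v@[np.cos(a),np.sin(a)],4),round(v@[np.sin(a),-np.cos(a)],4),0,round(-70.7*w[k],1)]); th+=70.7*w[k]
E
python3 -m handwheel '[[[0.05,0,0,-0.02,0],[0.05,0,0,-0.035,0],[0.05,0,0,-0.035,0],[0.05,0,0,-0.035,0],[0.05,0,0,-0.02,0],[0.05,0,0,0,0],[0.05,0,0,0,0]]]'
```

```text
[0.05, np.float64(0.0053), np.float64(-0.0094), 0, np.float64(-1.7)]
[0.05, np.float64(0.0111), np.float64(-0.0186), 0, np.float64(-3.4)]
[0.05, np.float64(0.0152), np.float64(-0.0223), 0, np.float64(-4.3)]
[0.05, np.float64(0.0169), np.float64(-0.0211), 0, np.float64(-4.3)]
[0.05, np.float64(0.0184), np.float64(-0.0198), 0, np.float64(-4.3)]
[0.05, np.float64(0.0199), np.float64(-0.0183), 0, np.float64(-4.3)]
[0.05, np.float64(0.0212), np.float64(-0.0168), 0, np.float64(-4.3)]
[0.05, np.float64(0.0224), np.float64(-0.0152), 0, np.float64(-4.3)]
[0.05, np.float64(0.0235), np.float64(-0.0134), 0, np.float64(-4.3)]
[0.05, np.float64(0.0244), np.float64(-0.0116), 0, np.float64(-4.3)]
[0.05, np.float64(0.0252), np.float64(-0.0098), 0, np.float64(-4.3)]
[0.05, np.float64(0.0259), np.float64(-0.0078), 0, np.float64(-4.3)]
[0.05, np.float64(0.0264), np.float64(-0.0059), 0, np.float64(-4.3)]
[0.05, np.float64(0.0268), np.float64(-0.0039), 0, np.float64(-4.3)]
[0.05, np.float64(0.027), np.float64(-0.0019), 0, np.float64(-4.3)]
[0.05, np.float64(0.027), np.float64(0.0002), 0, np.float64(-4.3)]
[0.05, np.float64(0.0216), np.float64(0.0018), 0, np.float64(-3.4)]
[0.05, np.float64(0.0107), np.float64(0.0015), 0, np.float64(-1.7)]
time: 4.97
eef_pos: [0.4321, -0.2828, 0.1814]
tcp_rot: [0.973, 0.232, 0.001, 0.002]
contact_force: [0.2, 0.2, -4.9]
opening: 0.686
finger_force: 45.2
```

```bash
python3 -m handwheel '[[[0.05,0.0053,-0.0094,0,-1.7],[0.05,0.0111,-0.0186,0,-3.4],[0.05,0.0152,-0.0223,0,-4.3],[0.05,0.0169,-0.0211,0,-4.3],[0.05,0.0184,-0.0198,0,-4.3],[0.05,0.0199,-0.0183,0,-4.3],[0.05,0.0212,-0.0168,0,-4.3],[0.05,0.0224,-0.0152,0,-4.3],[0.05,0.0235,-0.0134,0,-4.3]]]'
python3 -m handwheel '[[[0.05,0.0244,-0.0116,0,-4.3],[0.05,0.0252,-0.0098,0,-4.3],[0.05,0.0259,-0.0078,0,-4.3],[0.05,0.0264,-0.0059,0,-4.3],[0.05,0.0268,-0.0039,0,-4.3],[0.05,0.027,-0.0019,0,-4.3],[0.05,0.027,0.0002,0,-4.3],[0.05,0.0216,0.0018,0,-3.4],[0.05,0.0107,0.0015,0,-1.7],[0.05,0,0,0,0]]]'
python3 - <<'E'
from h import *
for i in range(2): viewer.read_camera('wrist')
s=get_state(); im=viewer.read_camera('wrist'); cv2.imwrite('pics/w2.png',im)
for t,z in [('seat',.012),('lever_hinge',.112),('lever_bar',.291)]:
    for r in viewer.pinpoint('wrist',t):
        q=np.array(r['xy'])*[560,420]; print('pt',t,round(r['confidence'],2),q.round(1),atz('wrist',*q,z,s).round(3))
print(s['eef_pos'],s['tcp_rot'],s['contact_force'])
im=viewer.read_camera('scene'); cv2.imwrite('pics/s2.png',im)
for t,z in [('seat',.012),('lever_hinge',.112),('lever_bar',.291)]:
  for n in ('scene','side'):
    if n=='side': viewer.read_camera('side')
    for r in viewer.pinpoint(n,t):
        q=np.array(r['xy'])*[560,420]; print(n,t,round(r['confidence'],2),q.round(1),atz(n,*q,z,s).round(3))
E
```

```text
time: 5.72
eef_pos: [0.4388, -0.0583, 0.1769]
tcp_rot: [0.856, 0.518, -0.002, -0.003]
contact_force: [0.2, -0.4, -4.6]
opening: 0.685
finger_force: 45.0
time: 6.55
eef_pos: [0.4486, 0.1625, 0.1776]
tcp_rot: [0.659, 0.752, -0.002, -0.002]
contact_force: [-0.9, -0.3, -4.3]
opening: 0.691
finger_force: 45.1
pt seat 0.78 [308.2  47. ] [0.461 0.285 0.012]
pt lever_hinge 0.88 [519.2  21.5] [0.569 0.294 0.112]
[0.44938376 0.16048333 0.17846865] [ 0.66064949  0.75069216 -0.00163269 -0.000931  ] [ 0.3744193  -0.45872713 -3.10443596]
scene seat 0.65 [188.9 211.8] [0.461 0.29  0.012]
scene seat 0.63 [380.9 248.8] [ 0.532 -0.298  0.012]
scene seat 0.41 [419.8 277.7] [ 0.479 -0.426  0.012]
side seat 0.87 [251.5 209.6] [0.462 0.283 0.012]
side lever_hinge 0.8 [278.  179.2] [0.566 0.299 0.112]
scene lever_bar 0.63 [189.8 125.7] [0.577 0.287 0.291]
side lever_bar 0.76 [283.7 128.4] [0.593 0.322 0.291]
```

View pics/w2.png

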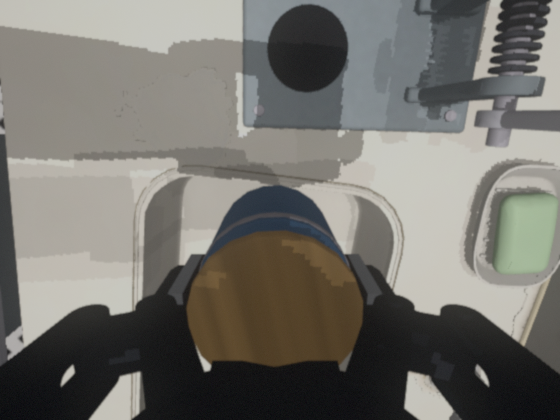

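Run:
```python
from h import *
s=get_state(); im=cv2.imread('pics/w2.png')
g=(im.max(2)<30).astype(np.uint8); g[150:]=0
n,l,st,c=cv2.connectedComponentsWithStats(g[:140]); 
for i in range(1,n):
    if st[i,4]>1500: print(st[i],c[i])
a=atz('wrist',246,127,.012,s);b=atz('wrist',462,131.5,.012,s);d=b-a;print('yaw',np.degrees(np.arctan2(d[1],d[0])))
a=atz('wrist',244,120,.012,s);b=atz('wrist',243,5,.012,s);d=b-a;print('yaw',np.degrees(np.arctan2(d[1],d[0]))-90)
S=atz('wrist',308,48,.012,s);print(S,R.from_quat(s['tcp_rot']).inv().apply(S-s['eef_pos']),s['eef_pos'])
# jar top centre in tool frame
J=atz('wrist',276,318,s['eef_pos'][2]+.043,s);print('lid',R.from_quat(s['tcp_rot']).inv().apply(J-s['eef_pos']))
```

```text
yaw 6.111564551130595
yaw 6.3821160917325415
[0.46332104 0.28477761 0.012     ] [0.12154253 0.0281748  0.16836858] [0.45071004 0.16064995 0.18036766]
lid [ 0.00144896  0.00017736 -0.043     ]
```

```bash
python3 -m handwheel '[[[0.05,0.013,0.0035,0,0.5],[0.05,0.027,0.006,0,0.5],[0.05,0.028,0.006,0.01,0],[0.05,0.028,0.006,0.02,0],[0.05,0.017,0.0035,0.03,0],[0.05,0.008,0.0015,0.03,0],[0.05,0,0,0.02,0],[0.05,0,0,0.005,0],[0.05,0,0,0,0],[0.05,0,0,0,0]]]'
python3 - <<'E'
from h import *
viewer.read_camera('wrist'); s=get_state(); im=viewer.read_camera('wrist'); cv2.imwrite('pics/w3.png',im)
im2=viewer.read_camera('side'); c=cv2.resize(im2[120:240,210:330],(600,600),interpolation=cv2.INTER_CUBIC)
cv2.imwrite('pics/w3b.png',np.hstack([cv2.resize(im,(400,300)),cv2.resize(c,(400,300*1)) if 0 else c[:300*2:2,::2][:300,:300]]))
print(s['eef_pos'],s['tcp_rot'],s['contact_force'], proj('wrist',[.461,.285,.012],s))
E
```

```text
time: 8.18
eef_pos: [0.4642, 0.284, 0.0662]
tcp_rot: [0.668, 0.745, 0.001, 0.0]
contact_force: [0.3, 0.4, -3.5]
opening: 0.687
finger_force: 44.9
[0.46486657 0.28416278 0.06718354] [0.66762363 0.74449705 0.00148535 0.00078752] [ 1.03918291  0.42622956 -3.95463584] (np.float64(268.5455781020841), np.float64(225.7354125368762))
```

View pics/w3b.png

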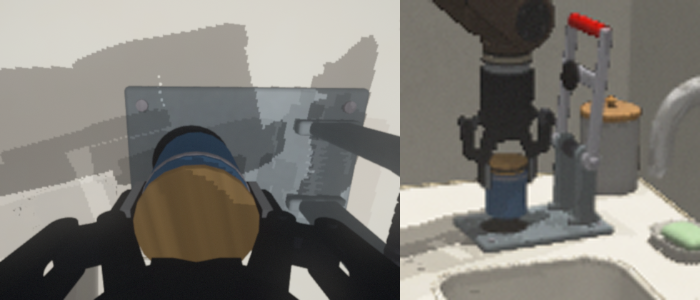

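Wrist/side view: jar hangs upright just above the black seat, whose rim shows left/behind the jar bottom; plate far corners at about (175,123) and (514,123) in full pixels. Compute the offset from those corners.

Run:
```python
from h import *
s=get_state(); im=cv2.imread('pics/w3.png')
a=atz('wrist',176,123,.012,s);b=atz('wrist',514,125,.012,s);print(a,b,np.linalg.norm(b-a))
d=(b-a)[:2];d/=np.linalg.norm(d);n=np.array([-d[1],d[0]]);m=(a+b)[:2]/2
print('yaw',np.degrees(np.arctan2(d[1],d[0])),'seat',m-.045*d-.065*n)
mask=viewer.outline_of('wrist','seat')
g=im.max(2); print(proj('wrist',[.461,.285,.012],s)); print(g[205:235:5,195:240:5])
# predicted seat outline extremes for 2 hypotheses
for c in ([.461,.285],[.463,.285],[.459,.285]):
    t=np.linspace(0,2*np.pi,200);P=np.array([proj('wrist',[c[0]+.034*np.cos(x),c[1]+.034*np.sin(x),.012],s) for x in t]);print(c,P.min(0))
sub=g[165:240,195:330]; dk=np.argwhere(sub<25); print('dark min col,row',dk[:,1].min()+195,dk[:,0].min()+165)
```

```text
[0.40227767 0.34079804 0.012     ] [0.59526083 0.36077152 0.012     ] 0.19401401639558805
yaw 5.908992115644475 seat [0.46070001 0.28149746]
(np.float64(268.09490574214914), np.float64(225.56156310363806))
[[92 91 90 91 90 33 30 37 71]
 [93 91 86 80 68 32 29 70 72]
 [81 78 77 76 38 28 58 71 69]
 [80 79 76 77 31 31 70 69 71]
 [79 80 77 79 29 59 70 74 79]
 [78 77 78 78 29 68 81 75 76]]
[0.461, 0.285] [213.31247748 171.30424966]
[0.463, 0.285] [216.53960208 171.66459912]
[0.459, 0.285] [210.0832393 170.9436542]Traceback (most recent call last):
  File "<stdin>", line 11, in <module>
    return umr_minimum(a, axis, None, out, keepdims, initial, where)
ValueError: zero-size array to reduction operation minimum which has no identity
```

```bash
python3 -m handwheel '[[[0.05,-0.0015,-0.004,0.005,0],[0.05,0,0,0.005,0],[0.05,0,0,0.004,0],[0.05,0,0,0.0025,0],[0.05,0,0,0,0],[0.05,0,0,0,0],[0.05,0,0,0,0]]]'; python3 -c "
from h import *
s=get_state();print(s['eef_pos'],s['contact_force'])"
```

```text
time: 8.97
eef_pos: [0.4593, 0.2819, 0.0497]
tcp_rot: [0.667, 0.745, -0.001, -0.0]
contact_force: [-4.9, -2.4, 4.8]
opening: 0.686
finger_force: 45.9
[0.45934165 0.28188578 0.0496602 ] [-4.92015553 -2.38919575  4.82818903]
```

```bash
python3 -m handwheel '[[[0.066,0,0,0,0],[0.07,0,0,0,0],[0.085,0,0,0,0],[0.085,0,0,0,0],[0.085,0,0,0,0],[0.085,0,0,-0.02,0],[0.085,0,0,-0.035,0],[0.085,0,0,-0.035,0],[0.085,0,0,-0.035,0],[0.085,0,0,-0.02,0],[0.085,0,0,0,0],[0.085,0,0,0,0]]]'
python3 - <<'E'
from h import *
viewer.read_camera('wrist');s=get_state(); im=viewer.read_camera('wrist'); cv2.imwrite('pics/w4.png',im)
for t,z in [('seat',.012),('jar',.012),('lever_hinge',.112),('lever_bar',.291)]:
    for r in viewer.pinpoint('wrist',t):
        q=np.array(r['xy'])*[560,420]; print('pt',t,round(r['confidence'],2),q.round(1),atz('wrist',*q,z,s).round(3))
print(s['eef_pos'],s['tcp_rot'],s['contact_force'])
E
```

```text
time: 9.97
eef_pos: [0.4604, 0.2823, 0.1954]
tcp_rot: [0.667, 0.745, 0.002, 0.001]
contact_force: [-0.8, 0.6, -0.3]
opening: 0.993
finger_force: 0.0
pt jar 0.75 [272.8 185.5] [0.457 0.282 0.012]
pt lever_hinge 0.94 [434.7 212.7] [0.57  0.296 0.112]
[0.45931322 0.28186588 0.19339949] [ 6.67452336e-01  7.44652515e-01 -9.21836071e-05 -4.79144209e-05] [-1.37091199  0.29274619  0.61827252]
```

View pics/w4.png

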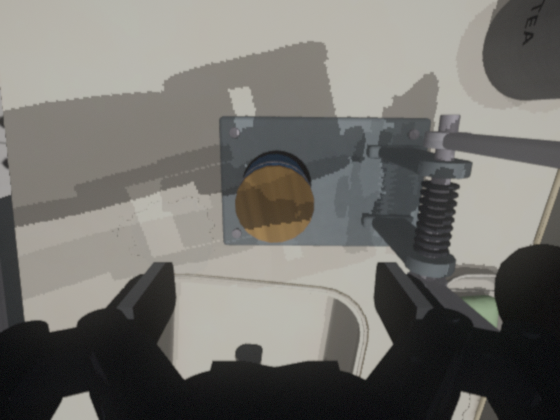

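Jar stands upright in the press, lid at (276,204), plate corners at (221,118), (430,119), (223,244).

Run:
```python
from h import *
s=get_state(); s=dict(s); s['eef_pos']=np.array([0.4593,0.2819,0.1934])
A=lambda u,v,z:atz('wrist',u,v,z,s)
a,b,c=A(221,118,.012),A(430,119,.012),A(223,244,.012)
d=(b-a)[:2];L=np.linalg.norm(d);d/=L;n=np.array([-d[1],d[0]])
print(L,np.linalg.norm(a-c),'yaw',np.degrees(np.arctan2(d[1],d[0])))
print('seat a',a[:2]+.055*d-.065*n,'c',c[:2]+.055*d+.065*n,'b',b[:2]-.145*d-.065*n)
print('lid',A(275.5,203.5,.012+.081),get_state()['eef_pos'])
im=cv2.imread('pics/w4.png').max(2); print(im[130:165:3,255:300:4])
```

```text
0.19437746268816317 0.12569134217897002 yaw 6.013852217212662
seat a [0.46359115 0.28104957] c [0.46035525 0.28507246] b [0.45799955 0.2804605 ]
lid [0.45914441 0.28522263 0.093     ] [0.45867368 0.28162088 0.1918801 ]
[[90 90 91 90 90 90 90 90 90 92 91 91]
 [91 90 91 90 90 89 90 90 89 90 90 90]
 [91 90 90 90 90 90 89 90 90 89 90 90]
 [91 90 91 89 89 90 90 89 89 90 89 89]
 [92 89 89 89 90 89 89 90 90 89 88 89]
 [89 91 90 91 90 89 90 88 90 88 89 90]
 [91 91 90 88 88 88 87 87 89 89 89 87]
 [90 90 85 73 48 39 43 51 78 87 88 88]
 [89 75 35 41 47 50 45 36 34 44 84 89]
 [65 43 55 56 58 58 56 57 52 36 35 85]
 [38 59 56 57 62 62 60 57 56 57 33 35]
 [58 61 70 71 77 82 77 81 73 58 56 30]]
```

```bash
python3 -m handwheel '[[[0.085,0,0,-0.025,0],[0.085,0,0,-0.04,0],[0.085,0,0,-0.04,0],[0.085,0,0,-0.04,0],[0.085,0,0.02,-0.025,0],[0.085,0.001,0.035,0,0],[0.085,0,0.035,0,0],[0.085,0,0.025,0,0],[0.085,0,0.015,0,0],[0.085,0,0,0,0]]]'
python3 - <<'E'
from h import *
for i in range(2): viewer.read_camera('wrist')
s=get_state(); im=viewer.read_camera('wrist'); cv2.imwrite('pics/w5.png',im)
hsv=cv2.cvtColor(im,cv2.COLOR_BGR2HSV); m=((hsv[...,0]<8)|(hsv[...,0]>172))&(hsv[...,1]>150)&(hsv[...,2]>60)
q=np.argwhere(m);print(len(q),q.min(0),q.max(0),q.mean(0))
u,v=q.mean(0)[::-1];P=atz('wrist',u,v,.295,s)
print('bar',P,'tool',R.from_quat(s['tcp_rot']).inv().apply(P-s['eef_pos']))
for r in viewer.pinpoint('wrist','lever_bar'):
    q=np.array(r['xy'])*[560,420];P=atz('wrist',*q,.291,s);print(r['confidence'],q,P,R.from_quat(s['tcp_rot']).inv().apply(P-s['eef_pos']))
print(s['eef_pos'],s['tcp_rot'],s['contact_force'])
E
```

```text
time: 11.1
eef_pos: [0.5908, 0.2966, 0.3609]
tcp_rot: [0.668, 0.744, -0.001, -0.001]
contact_force: [-1.0, 0.5, -0.4]
opening: 0.996
finger_force: 0.0
3176 [149 259] [293 290] [215.19584383 274.25913098]
bar [0.58743381 0.30128551 0.295     ] tool [ 0.00442307 -0.00038938  0.06705169]
0.8 [274.008 221.214] [0.58784525 0.2958773  0.291     ] [-0.00099588 -0.00055511  0.07105488]
[0.58851411 0.29698689 0.36205221] [ 0.66758041  0.74453591 -0.00136883 -0.00090169] [-0.16553839 -0.25881568  0.89989357]
```

View pics/w5.png

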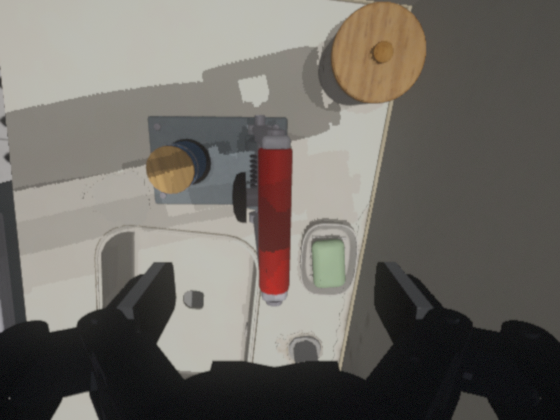

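Bar (red, (275,149)-(275,293)) lies centred between the open fingers.

```bash
python3 -m handwheel '[[[0.085,-0.001,-0.0005,0.03,0],[0.085,0,0,0.03,0],[0.085,0,0,0.022,0],[0.085,0,0,0.01,0],[0.085,0,0,0,0],[0.015,0,0,0,0],[0.015,0,0,0,0],[0.015,0,0,0,0],[0.015,0,0,0,0],[0.015,0,0,0,0],[0.015,0,0,0,0],[0.015,0,0,0,0]]]' 60; python3 -m handwheel '[[[0.015,0,0,0,0],[0.015,0,0,0,0]]]'
python3 - <<'E'
import numpy as np
L=np.array([0,.06]+list(.06+np.cumsum([.09]*17)));L=np.append(L,[1.64,1.68]);print(L)
for a,b in zip(L,L[1:]):
    f=lambda t:(-.18*np.sin(t-.1),.18*np.cos(t-.1)); d=np.subtract(f(b),f(a)); print(round(b,3),round(d[0],4),round(-d[1],4))
E
```

```text
time: 12.3
eef_pos: [0.5886, 0.2962, 0.2734]
tcp_rot: [0.668, 0.745, 0.001, 0.0]
contact_force: [-0.6, -0.7, 4.1]
opening: 0.235
finger_force: 58.5
time: 12.47
eef_pos: [0.5886, 0.2963, 0.2734]
tcp_rot: [0.668, 0.745, 0.001, 0.0]
contact_force: [-2.6, -0.4, 5.8]
opening: 0.236
finger_force: 58.8
[0.   0.06 0.15 0.24 0.33 0.42 0.51 0.6  0.69 0.78 0.87 0.96 1.05 1.14
 1.23 1.32 1.41 1.5  1.59 1.64 1.68]
0.06 -0.0108 -0.0008
0.15 -0.0162 0.0001
0.24 -0.0161 0.0015
0.33 -0.0159 0.003
0.42 -0.0156 0.0044
0.51 -0.0151 0.0058
0.6 -0.0145 0.0071
0.69 -0.0138 0.0084
0.78 -0.013 0.0096
0.87 -0.0121 0.0107
0.96 -0.0111 0.0118
1.05 -0.01 0.0127
1.14 -0.0088 0.0136
1.23 -0.0076 0.0143
1.32 -0.0062 0.0149
1.41 -0.0049 0.0154
1.5 -0.0035 0.0158
1.59 -0.002 0.0161
1.64 -0.0005 0.009
1.68 -0.0001 0.0072
```

```bash
python3 -m handwheel '[[[0.015,0,-0.0108,-0.0008,0],[0.015,0,-0.0162,0.0001,0],[0.015,0,-0.0161,0.0015,0],[0.015,0,-0.0159,0.003,0],[0.015,0,-0.0156,0.0044,0],[0.015,0,-0.0151,0.0058,0],[0.015,0,-0.0145,0.0071,0],[0.015,0,-0.0138,0.0084,0],[0.015,0,0,0,0]]]'; python3 -m handwheel '[[[0.015,0,0,0,0]]]'
```

```text
time: 13.22
eef_pos: [0.4723, 0.2846, 0.2441]
tcp_rot: [0.667, 0.745, 0.005, 0.002]
contact_force: [4.1, 2.9, 5.8]
opening: 0.234
finger_force: 66.4
time: 13.3
eef_pos: [0.4733, 0.2847, 0.2448]
tcp_rot: [0.668, 0.745, 0.005, 0.002]
contact_force: [3.7, 3.5, 5.4]
opening: 0.238
finger_force: 66.3
```

```bash
python3 -m handwheel '[[[0.015,0,-0.013,0.0096,0],[0.015,0,-0.0121,0.0107,0],[0.015,0,-0.0111,0.0118,0],[0.015,0,-0.01,0.0127,0],[0.015,0,-0.0088,0.0136,0],[0.015,0,-0.0076,0.0143,0],[0.015,0,-0.0062,0.0149,0],[0.015,0,-0.0049,0.0154,0],[0.015,0,0,0,0]]]'; python3 -m handwheel '[[[0.015,0,0,0,0]]]'
```

```text
time: 14.05
eef_pos: [0.3995, 0.2773, 0.1397]
tcp_rot: [0.668, 0.744, 0.004, 0.0]
contact_force: [3.4, 7.2, 3.8]
opening: 0.234
finger_force: 80.2
time: 14.13
eef_pos: [0.3998, 0.2773, 0.1409]
tcp_rot: [0.668, 0.744, 0.004, 0.0]
contact_force: [3.0, 5.2, 4.4]
opening: 0.238
finger_force: 80.1
```

```bash
python3 -m handwheel '[[[0.015,0,-0.0025,0.012,0],[0.015,0,-0.0016,0.012,0],[0.015,0,-0.0010,0.01,0],[0.015,0,-0.0005,0.008,0],[0.015,0,0,0.004,0],[0.015,0,0,0,0],[0.015,0,0,0,0]]]'; python3 -m handwheel '[[[0.015,0,0,0,0]]]'
```

```text
time: 14.72
eef_pos: [0.3915, 0.2764, 0.0951]
tcp_rot: [0.668, 0.744, 0.0, -0.002]
contact_force: [-8.7, 4.7, 11.9]
opening: 0.238
finger_force: 85.9
time: 14.8
eef_pos: [0.3915, 0.2764, 0.0951]
tcp_rot: [0.668, 0.744, 0.0, -0.002]
contact_force: [-7.3, 4.9, 13.1]
opening: 0.239
finger_force: 85.8
```

```bash
python3 -m handwheel '[[[0.015,0,0,0.002,0],[0.015,0,0,0.001,0],[0.015,0,0,0,0],[0.015,0,0,0,0]]]'; python3 -m handwheel '[[[0.015,0,0,0.002,0],[0.015,0,0,0.001,0],[0.015,0,0,0,0],[0.015,0,0,0,0]]]'
python3 - <<'E'
from h import *
im=viewer.read_camera('side');s=get_state(); w=viewer.read_camera('wrist')
cv2.imwrite('pics/c6.png',np.hstack([cv2.resize(im[130:230,205:305],(420,420),interpolation=cv2.INTER_CUBIC),w[:,:380]]))
E
```

```text
time: 15.13
eef_pos: [0.3914, 0.2764, 0.0931]
tcp_rot: [0.668, 0.744, 0.0, -0.002]
contact_force: [-11.9, 2.1, 19.0]
opening: 0.24
finger_force: 86.5
time: 15.47
eef_pos: [0.3914, 0.2764, 0.0904]
tcp_rot: [0.668, 0.744, -0.0, -0.002]
contact_force: [-14.0, 1.7, 21.4]
opening: 0.233
finger_force: 86.8
```

View pics/c6.png

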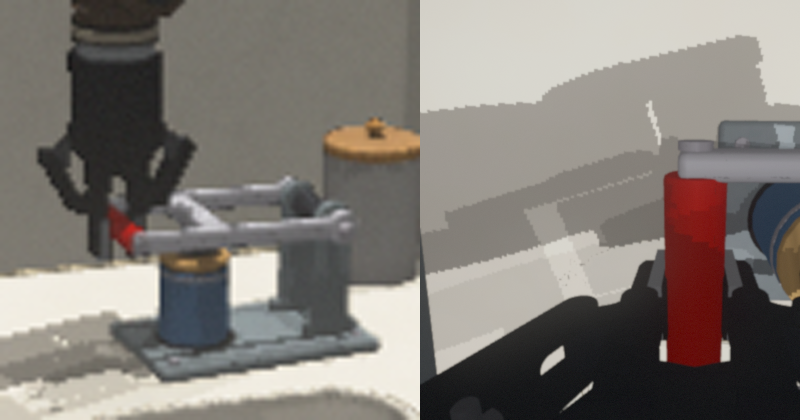

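Side view: arms nearly level, pad on the lid, gripper on the red bar; lid maybe a sliver proud still. Push on.

```bash
python3 -m handwheel '[[[0.015,0,0,0.002,0],[0.015,0,0,0.001,0],[0.015,0,0,0,0],[0.015,0,0,0,0]]]' 90; python3 -m handwheel '[[[0.015,0,0,0.002,0],[0.015,0,0,0.001,0],[0.015,0,0,0,0],[0.015,0,0,0,0]]]'
python3 - <<'E'
from h import *
im=viewer.read_camera('side');cv2.imwrite('pics/sd7.png',im)
E
```

```text
time: 15.9
eef_pos: [0.3911, 0.2764, 0.0867]
tcp_rot: [0.668, 0.744, -0.0, -0.003]
contact_force: [-9.7, 3.4, 16.9]
opening: 0.233
finger_force: 88.6
time: 16.23
eef_pos: [0.3911, 0.2764, 0.0838]
tcp_rot: [0.668, 0.744, -0.0, -0.003]
contact_force: [-11.5, 3.6, 18.1]
opening: 0.235
finger_force: 88.8
```

```bash
cat > red.py <<'E'
from h import *
for n in ('side','scene','wrist'):
    s=get_state(); im=viewer.read_camera(n); hsv=cv2.cvtColor(im,cv2.COLOR_BGR2HSV)
    m=((hsv[...,0]<8)|(hsv[...,0]>172))&(hsv[...,1]>150)&(hsv[...,2]>50)
    if n=='side': m[:, :200]=0; m[:,300:]=0
    k,l,st,c=cv2.connectedComponentsWithStats(m.astype(np.uint8))
    if k>1: i=1+st[1:,4].argmax(); print(n,st[i],c[i].round(1))
    for r in viewer.pinpoint(n,'lever_bar')[:2]: print(n,'pin',r['confidence'],np.array(r['xy'])*[560,420])
    cv2.imwrite(f'pics/red_{n}.png',im)
H=np.array([.5704,.2947]);u=np.array([np.cos(.1065),np.sin(.1065)])
for L in (1.45,1.55,1.6,1.67,1.72):
    b=H-u*.18*np.sin(L-.1); z=.112+.18*np.cos(L-.1)
    print(L,z.round(4),[np.round(proj(n,[*b,z],s),1) for n in ('side','scene','wrist')], 'wrist end',np.round(proj('wrist',[*(b+.045*np.array([-u[1],u[0]])),z+.011],s),1))
E
python3 red.py
python3 - <<'E'
from h import *
a=cv2.imread('pics/red_side.png');o=cv2.imread('pics/red_wrist.png')
cv2.imwrite('pics/c7.png',np.hstack([cv2.resize(a[165:225,220:290],(490,420),interpolation=cv2.INTER_CUBIC),o[100:,200:510]if 0 else o[:,240:550]]))
E
```

```text
side [231 182   8   9  32] [233.9 185.7]
scene [187 215   5   6  20] [188.8 217.4]
scene pin 0.75 [174.888 215.586]
wrist [  245   173    62   194 10704] [274.4 268.7]
wrist pin 0.75 [273.392 300.594]
1.45 0.1514 [array([233.6, 174.2]), array([174.7, 207.3]), array([291.6, 378. ])] wrist end [297.4 235.8]
1.55 0.1337 [array([232.9, 179.3]), array([175.6, 211.4]), array([279.5, 336.4])] wrist end [281.  211.5]
1.6 0.1247 [array([232.7, 181.8]), array([176.1, 213.3]), array([276.8, 320. ])] wrist end [277.5 202.6]
1.67 0.1121 [array([232.6, 185.3]), array([177. , 215.6]), array([275.5, 300.7])] wrist end [275.8 192.6]
1.72 0.1031 [array([232.7, 187.8]), array([177.6, 217.1]), array([276., 289.])] wrist end [276.5 186.7]
```

View pics/c7.png

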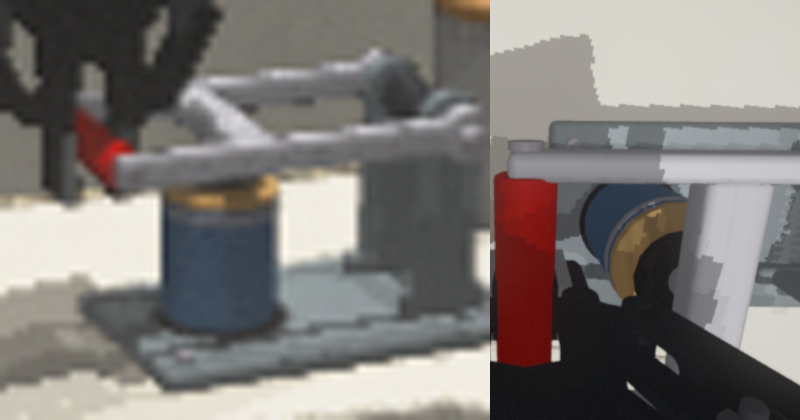

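```bash
python3 -m handwheel '[[[0.015,0,0,0.002,0],[0.015,0,0,0.001,0],[0.015,0,0,0,0],[0.015,0,0,0,0]]]'; python3 red.py | head -6;python3 -m handwheel '[[[0.015,0,0,0.002,0],[0.015,0,0,0.001,0],[0.015,0,0,0,0],[0.015,0,0,0,0]]]'; python3 red.py
python3 - <<'E'
from h import *
im=cv2.imread('pics/red_wrist.png');hsv=cv2.cvtColor(im,cv2.COLOR_BGR2HSV)
m=((hsv[...,0]<8)|(hsv[...,0]>172))&(hsv[...,1]>150)&(hsv[...,2]>50)
for r in (190,220,260,300): print(r,m[r].sum())
s=get_state();H=np.array([.5704,.2947]);u=np.array([np.cos(.1065),np.sin(.1065)]);n=np.array([-u[1],u[0]])
for L in (1.5,1.55,1.6,1.67,1.7,1.75):
    b=H-u*.18*np.sin(L-.1); z=.112+.18*np.cos(L-.1)
    out=[]
    for k in (0,.02,.04):
        l=proj('wrist',[*(b+k*n-.011*u),z],s);r=proj('wrist',[*(b+k*n+.011*u),z],s);out.append((round(l[1]),round(r[0]-l[0],1)))
    print(L,out)
E
```

```text
time: 16.92
eef_pos: [0.3911, 0.2764, 0.0825]
tcp_rot: [0.668, 0.744, -0.001, -0.003]
contact_force: [-16.8, 0.2, 29.7]
opening: 0.236
finger_force: 89.8
side [231 182   8   9  33] [233.8 186.2]
side pin 0.84 [233.408 183.12 ]
scene [187 216   5   6  19] [189.1 217.9]
scene pin 0.91 [177.52  214.914]
wrist [  245   173    62   194 10700] [274.3 268.9]
wrist pin 0.72 [273.28 304.92]
time: 17.55
eef_pos: [0.3911, 0.2764, 0.082]
tcp_rot: [0.668, 0.744, -0.002, -0.003]
contact_force: [-24.3, -3.3, 43.9]
opening: 0.237
finger_force: 91.3
side [231 182   8   9  31] [233.7 186.3]
side pin 0.9 [229.488 184.086]
scene [187 216   5   6  23] [188.8 218.2]
scene pin 0.97 [180.6   215.208]
scene pin 0.52 [383.208 250.11 ]
wrist [  245   173    62   194 10698] [274.3 269. ]
wrist pin 0.89 [271.88  303.912]
1.45 0.1514 [array([233.6, 174.2]), array([174.7, 207.3]), array([291.2, 383.4])] wrist end [297.1 239.7]
1.55 0.1337 [array([232.9, 179.3]), array([175.6, 211.4]), array([279.2, 340.2])] wrist end [280.6 214.1]
1.6 0.1247 [array([232.7, 181.8]), array([176.1, 213.3]), array([276.5, 323.3])] wrist end [277.1 204.7]
1.67 0.1121 [array([232.6, 185.3]), array([177. , 215.6]), array([275.3, 303.3])] wrist end [275.6 194.2]
1.72 0.1031 [array([232.7, 187.8]), array([177.6, 217.1]), array([275.9, 291.3])] wrist end [276.3 188. ]
190 62
220 61
260 58
300 56
1.5 [(360, np.float64(75.5)), (299, np.float64(79.9)), (230, np.float64(84.9))]
1.55 [(340, np.float64(69.4)), (283, np.float64(73.1)), (220, np.float64(77.3))]
1.6 [(323, np.float64(64.2)), (270, np.float64(67.4)), (211, np.float64(70.9))]
1.67 [(303, np.float64(58.1)), (254, np.float64(60.7)), (201, np.float64(63.5))]
1.7 [(296, np.float64(55.9)), (248, np.float64(58.2)), (197, np.float64(60.8))]
1.75 [(285, np.float64(52.4)), (240, np.float64(54.5)), (192, np.float64(56.8))]
```

```bash
python3 -m handwheel '[[[0.015,0,0,-0.002,0],[0.015,0,0,-0.002,0],[0.015,0,0,0,0]]]' 60
python3 - <<'E'
import numpy as np
L=np.array([1.67,1.64,1.6]+list(np.arange(1.55,-.001,-.05)));f=lambda t:np.array((-.18*np.sin(t-.1),.18*np.cos(t-.1)))
for a,b in zip(L,L[1:]):
    d=f(b)-f(a); print(f'[0.015,0,{d[0]:.4f},{-d[1]:.4f},0]',end=',' if (round((1.65-b)/.05)%10) else '\n')
E
```

```text
time: 18.1
eef_pos: [0.3912, 0.2764, 0.082]
tcp_rot: [0.668, 0.744, 0.0, -0.002]
contact_force: [-12.2, 3.0, 20.1]
opening: 0.235
finger_force: 89.0
[0.015,0,0.0001,-0.0054,0]
[0.015,0,0.0004,-0.0072,0],[0.015,0,0.0009,-0.0090,0],[0.015,0,0.0013,-0.0089,0],[0.015,0,0.0018,-0.0088,0],[0.015,0,0.0022,-0.0087,0],[0.015,0,0.0026,-0.0086,0],[0.015,0,0.0031,-0.0085,0],[0.015,0,0.0035,-0.0083,0],[0.015,0,0.0039,-0.0081,0],[0.015,0,0.0043,-0.0079,0]
[0.015,0,0.0047,-0.0077,0],[0.015,0,0.0050,-0.0074,0],[0.015,0,0.0054,-0.0072,0],[0.015,0,0.0058,-0.0069,0],[0.015,0,0.0061,-0.0066,0],[0.015,0,0.0064,-0.0063,0],[0.015,0,0.0067,-0.0060,0],[0.015,0,0.0070,-0.0056,0],[0.015,0,0.0073,-0.0053,0],[0.015,0,0.0076,-0.0049,0]
[0.015,0,0.0078,-0.0045,0],[0.015,0,0.0080,-0.0041,0],[0.015,0,0.0082,-0.0037,0],[0.015,0,0.0084,-0.0033,0],[0.015,0,0.0085,-0.0029,0],[0.015,0,0.0087,-0.0024,0],[0.015,0,0.0088,-0.0020,0],[0.015,0,0.0089,-0.0016,0],[0.015,0,0.0089,-0.0011,0],[0.015,0,0.0090,-0.0007,0]
[0.015,0,0.0090,-0.0002,0],[0.015,0,0.0090,0.0002,0],[0.015,0,0.0090,0.0007,0],
```

```bash
python3 -m handwheel '[[[0.015,0,0.0001,-0.0054,0],[0.015,0,0.0004,-0.0072,0],[0.015,0,0.0009,-0.0090,0],[0.015,0,0.0013,-0.0089,0],[0.015,0,0.0018,-0.0088,0],[0.015,0,0.0022,-0.0087,0],[0.015,0,0.0026,-0.0086,0],[0.015,0,0.0031,-0.0085,0],[0.015,0,0.0035,-0.0083,0],[0.015,0,0.0039,-0.0081,0],[0.015,0,0.0043,-0.0079,0]]]'
python3 -m handwheel '[[[0.015,0,0.0047,-0.0077,0],[0.015,0,0.0050,-0.0074,0],[0.015,0,0.0054,-0.0072,0],[0.015,0,0.0058,-0.0069,0],[0.015,0,0.0061,-0.0066,0],[0.015,0,0.0064,-0.0063,0],[0.015,0,0.0067,-0.0060,0],[0.015,0,0.0070,-0.0056,0],[0.015,0,0.0073,-0.0053,0],[0.015,0,0.0076,-0.0049,0]]]'
python3 red.py | head -6
python3 - <<'E'
from h import *
s=get_state();print(s['eef_pos'],s['contact_force'])
H=np.array([.5704,.2947]);u=np.array([np.cos(.1065),np.sin(.1065)])
for L in (.55,.65,.75): print(L,[np.round(proj(n,[*(H-u*.18*np.sin(L-.1)),.112+.18*np.cos(L-.1)],s),1) for n in('side','scene','wrist')],H-u*.18*np.sin(L-.1),.112+.18*np.cos(L-.1))
E
```

```text
time: 19.02
eef_pos: [0.4095, 0.2782, 0.1672]
tcp_rot: [0.668, 0.744, -0.007, -0.008]
contact_force: [-18.9, 3.7, 11.4]
opening: 0.233
finger_force: 79.6
time: 19.85
eef_pos: [0.4731, 0.2847, 0.2396]
tcp_rot: [0.667, 0.745, -0.005, -0.005]
contact_force: [-17.6, -2.4, 31.3]
opening: 0.234
finger_force: 79.8
side [254 138   7   8  33] [256.3 141. ]
side pin 0.75 [254.296 139.482]
scene [187 159   6   7  30] [189.1 162. ]
scene pin 0.66 [178.192 160.818]
wrist [  246   172    60   195 10470] [274.8 266.5]
wrist pin 0.77 [274.4   295.218]
[0.47646028 0.28506997 0.2413634 ] [-17.40345459  -3.7211855   31.21816132]
0.55 [array([259.9, 136.7]), array([177.6, 153.3]), array([318.6, 306.2])] [0.4925498  0.28637746] 0.2740804784234818
0.65 [array([255.6, 139.6]), array([176.3, 159.9]), array([276., 294.])] [0.47684936 0.28469902] 0.265454413970711
0.75 [array([251.6, 142.8]), array([175.2, 166.6]), array([240.9, 281.5])] [0.46208364 0.2831205 ] 0.25529508373883003
```

```bash
python3 -m handwheel '[[[0.015,0,-0.0012,-0.002,0],[0.015,0,-0.0013,-0.0023,0],[0.015,0,0,0,0],[0.015,0,0,0,0]]]'
```

```text
time: 20.48
eef_pos: [0.475, 0.2849, 0.2406]
tcp_rot: [0.668, 0.745, 0.001, -0.001]
contact_force: [-5.9, 1.7, 13.8]
opening: 0.231
finger_force: 77.7
```

```bash
python3 -c "
from h import *
s=get_state();print(s['eef_pos'],s['contact_force'])"
```

```text
[0.47500008 0.28488363 0.24058689] [-5.86471894  1.68553909 13.81641618]
```

```bash
python3 -m handwheel '[[[0.015,0,0.0078,-0.0045,0],[0.015,0,0.0080,-0.0041,0],[0.015,0,0.0082,-0.0037,0],[0.015,0,0.0084,-0.0033,0],[0.015,0,0.0085,-0.0029,0],[0.015,0,0.0087,-0.0024,0],[0.015,0,0.0088,-0.0020,0],[0.015,0,0.0089,-0.0016,0],[0.015,0,0,0,0]]]'
python3 -m handwheel '[[[0.015,0,0.0089,-0.0011,0],[0.015,0,0.0090,-0.0007,0],[0.015,0,0.0090,-0.0002,0],[0.015,0,0.0060,0.0002,0],[0.015,0,0.004,0.0002,0],[0.015,0,0,0,0],[0.015,0,0,0,0],[0.015,0,0,0,0]]]'
python3 red.py | head -6
python3 - <<'E'
from h import *
s=get_state();print(s['eef_pos'],s['contact_force'])
H=np.array([.5704,.2947]);u=np.array([np.cos(.1065),np.sin(.1065)])
for L in (0,.05,.1): print(L,[np.round(proj(n,[*(H-u*.18*np.sin(L-.1)),.112+.18*np.cos(L-.1)],s),1) for n in('side','scene','wrist')],H-u*.18*np.sin(L-.1),.112+.18*np.cos(L-.1))
E
```

```text
time: 21.23
eef_pos: [0.5423, 0.2916, 0.263]
tcp_rot: [0.668, 0.744, -0.001, -0.002]
contact_force: [-3.0, 0.5, 8.3]
opening: 0.233
finger_force: 82.9
time: 21.9
eef_pos: [0.5786, 0.2952, 0.2628]
tcp_rot: [0.667, 0.745, -0.0, -0.0]
contact_force: [-1.4, 0.8, 3.2]
opening: 0.238
finger_force: 86.9
side [282 128   8   7  35] [284.7 130.5]
side pin 0.87 [283.024 128.688]
side pin 0.26 [280.224 181.104]
scene [197 123   7   7  40] [199.5 126.1]
scene pin 0.96 [187.824 123.018]
scene pin 0.57 [188.888 216.384]
[0.57853854 0.29517687 0.26280392] [-1.5618399   2.17941284  2.63270921]
0 [array([285.1, 129.9]), array([188.2, 121.6]), array([301., 298.])] [0.5882682  0.29661019] 0.29110074975004463
0.05 [array([282.8, 129.8]), array([187.1, 124. ]), array([277.5, 298.8])] [0.57934528 0.29565629] 0.2917750468710939
0.1 [array([280.5, 130. ]), array([186. , 126.4]), array([253.9, 299.1])] [0.5704 0.2947] 0.292
```

```bash
python3 -m handwheel '[[[0.015,0,0.003,0,0],[0.015,0,0.003,0.0003,0],[0.015,0,0.003,0.0003,0],[0.015,0,0.002,0,0],[0.015,0,0,0,0],[0.015,0,0,0,0],[0.015,0,0,0,0]]]'; python3 -m handwheel '[[[0.015,0,0.0015,0,0],[0.015,0,0.0015,0,0],[0.015,0,0,0,0],[0.015,0,0,0,0]]]'
```

```text
time: 22.78
eef_pos: [0.589, 0.2962, 0.2627]
tcp_rot: [0.667, 0.745, -0.001, -0.001]
contact_force: [-7.2, -1.0, 5.0]
opening: 0.238
finger_force: 85.8
time: 23.12
eef_pos: [0.5898, 0.2963, 0.2626]
tcp_rot: [0.667, 0.745, -0.004, -0.003]
contact_force: [-14.7, -1.6, 7.5]
opening: 0.234
finger_force: 86.1
```

```bash
python3 -m handwheel '[[[0.015,0,-0.002,0,0],[0.015,0,0,0,0],[0.03,0,0,0,0],[0.05,0,0,0,0],[0.085,0,0,0,0],[0.085,0,0,0,0],[0.085,0,0,0,0],[0.085,0,0,0,0]]]'
python3 -m handwheel '[[[0.085,0,0,-0.02,0],[0.085,0,0,-0.035,0],[0.085,0,0,-0.035,0],[0.085,0,0,-0.02,0],[0.085,0,0,0,0],[0.085,0,0,0,0]]]'
python3 red.py | head -4
python3 - <<'E'
from h import *
a=cv2.imread('pics/red_side.png');b=cv2.imread('pics/red_wrist.png')
cv2.imwrite('pics/c8.png',np.hstack([cv2.resize(a[110:330,205:395],(363,420),interpolation=cv2.INTER_CUBIC),b[:420,:430]]))
E
```

```text
time: 23.78
eef_pos: [0.5912, 0.2962, 0.2622]
tcp_rot: [0.667, 0.745, 0.0, 0.0]
contact_force: [0.3, -0.8, -0.1]
opening: 0.997
finger_force: 0.0
time: 24.28
eef_pos: [0.5915, 0.2965, 0.3747]
tcp_rot: [0.667, 0.745, 0.002, 0.001]
contact_force: [-0.4, 0.4, -0.4]
opening: 0.994
finger_force: 0.0
side [277 126  15   9  69] [283.8 129.5]
side pin 0.74 [282.912 127.68 ]
scene [193 120  12   8  69] [198.3 123.1]
scene pin 0.92 [188.776 119.994]
```

View pics/c8.png

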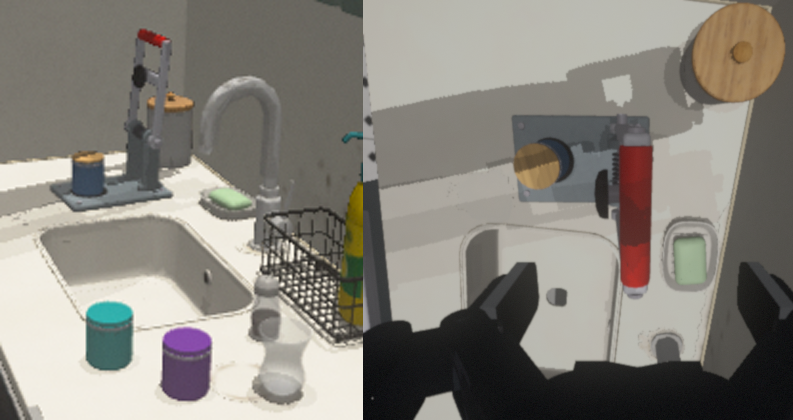

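Side/wrist view: the lever is back at rest, the jar stands on the seat with its lid low, and the glass and shaker are untouched. Check the jar's height numerically.

Run:
```python
from h import *
for n in ('side','wrist','scene'):
    im=cv2.imread(f'pics/red_{n}.png'); s=get_state()
    if n!='scene':
        hsv=cv2.cvtColor(im,cv2.COLOR_BGR2HSV)
        m=((hsv[...,0]>8)&(hsv[...,0]<22)&(hsv[...,1]>110)&(hsv[...,2]>70)).astype(np.uint8)
        k,l,st,c=cv2.connectedComponentsWithStats(m)
        for i in range(1,k):
            if st[i,4]>40: print(n,st[i],c[i].round(1))
    for h in (.070,.075,.081):
        t=np.linspace(0,2*np.pi,90)
        P=np.array([proj(n,[.460+.03*np.cos(x),.284+.03*np.sin(x),.012+h],s) for x in t]);Q=np.array([proj(n,[.460+.03*np.cos(x),.284+.03*np.sin(x),.012+h-.006],s) for x in t])
        print(n,h,'top',P.min(0).round(1),P.max(0).round(1),'flange low',Q.max(0).round(1))
im=cv2.imread('pics/red_side.png');print(im[186:206,251].tolist())
```

```text
side [291 158  15  11 101] [297.2 163.6]
side [243 190  16   5  64] [250.3 192.1]
side [448 276  18   9  75] [456.5 280. ]
side [454 308   6  13  43] [456.2 314.6]
side 0.07 top [242.5 188.4] [259.5 193.8] flange low [259.5 195.4]
side 0.075 top [242.4 187. ] [259.5 192.4] flange low [259.5 194. ]
side 0.081 top [242.4 185.4] [259.5 190.8] flange low [259.5 192.4]
wrist [ 329    3   93   98 5401] [377.7  50.2]
wrist [ 153  144   43   44 1193] [174.8 166.7]
wrist 0.07 top [150.1 142.9] [196.9 189.3] flange low [197.9 188.4]
wrist 0.075 top [148.7 143.2] [196.  190.2] flange low [197.  189.2]
wrist 0.081 top [147.  143.7] [194.9 191.2] flange low [196.  190.2]
scene 0.07 top [176.3 192.2] [196.7 209.5] flange low [197.  210.6]
scene 0.075 top [176.  191.3] [196.4 208.7] flange low [196.8 209.7]
scene 0.081 top [175.5 190.2] [196.1 207.6] flange low [196.4 208.7]
[[110, 120, 122], [110, 120, 122], [109, 117, 121], [73, 94, 109], [60, 87, 107], [94, 150, 192], [102, 162, 207], [110, 173, 218], [88, 138, 175], [80, 99, 114], [89, 87, 88], [90, 83, 78], [82, 71, 62], [81, 69, 60], [85, 72, 59], [87, 72, 60], [88, 74, 61], [89, 72, 60], [88, 74, 60], [91, 76, 62]]
```

```bash
python3 -c "
from plant import sign_off; print(sign_off())"
```

```text
the job is handed in; nothing more can be done
None
```

The job is handed in: the blue jar stands closed on the press seat, its height in the side camera matching 70 mm (lid fully home). The lever was eased back to rest and released, and the glass and pepper shaker were left untouched; no verdict came back from the hand-in.

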